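# Set the strip thicknesser's gap with the thick gauge

### The arm

A 7-joint arm with a two-finger parallel gripper is mounted at the origin on a cart in front of the work surface, level with it; the furniture and walls round the work are solid. World frame = base frame: x ahead of the robot, y to its left, z up, the work surface at z = 0. Lengths are in m, angles in rad, forces in N, time in s.
With the tool pointing down it reaches from about 0.425 to 0.875 m from the base axis. Payload 8.4 kg.
Tool frame: the origin (TCP) lies midway between the tips of the shut fingers; the grasp point (between the pads) lies 19 mm behind it; z points along the fingers, y is the line along which they close (so a half turn about z gives the same grasp; the last joint's range is limited). The gripper opens to 85 mm and grips with 20 to 120 N. Pads are 22 mm wide; open, the fingers measure 114 mm over their backs; the gripper's body (76 mm by 85 mm) begins 54 mm behind the grasp point. The pads swing forward as they close: fully open they stand 13 mm farther back than shut.
Start: joints at [-1.337, 0.333, 0.04, 1.465, -0.013, 1.343, -0.059], TCP at [0.212, 0.614, 0.231] pointing down, gripper open.
Joint ranges: [-2.58, 2.58], [-0.38, 2.09], [-1.3, 1.39], [0.25, 2.4], [-1.5, 4.64], [0.08, 2.09], [-2.65, 2.65]. Speed limits (rad/s): [2.22, 2.22, 2.79, 2.79, 3.14, 3.14, 3.14].

### API

Orientations are given as a unit quaternion [w, x, y, z].
In Python, from cell import env, viewer, hand_in, boxes_of, place_of gives the robot as it stands. The module is installed in compiled form; this text tells all that it offers.
- The arm moves only by the shell command python3 -m handwheel 'ROWS' [FORCE]. ROWS is JSON, a list of rows, each an object with "linear": the shift along the tool's x, y, z in m, a list of three; "rot": the turn, a rotation vector about the tool's x, y, z in degrees, a list of three; "gripper": the closure, from 0 (fully open) to 1 (shut). In form: [{"linear": [x, y, z], "rot": [ax, ay, az], "gripper": gripper}, ...]. A call has 1 to 10 rows; each row is the pose to reach, as a shift and turn from the pose commanded when the call began, along the tool's axes at that moment; what a row does not reach only later rows make up. A row lasts 1/12 s, in which the tool goes at most 41.7 mm and 7.16 degrees, less where a joint would pass 70% of its speed; a pose out of reach is approached as far as the arm can. A call with a gripper value outside its range is refused whole. The fingers move at their own pace and stop on an object; FORCE is the grip in N (left out, the last holds). Time passes only in rows, so rows that repeat a pose let the fingers close. It gives the time, the measured TCP pose, the force, the opening and the grip force at its end, in the units of the state.
- env.get_state(): the state, without advancing time (a new reading comes with each control period).
- viewer.camera(name): name is "scene" or "top"; returns a dict with "frame" (480x640x3 uint8, red, green, blue), "intrinsics" (3x3 intrinsics, pixels), "dist_coeffs" ([k1, k2, p1, p2, k3] as OpenCV has them; the pictures are not rectified), "R" (3x3) and "t" (3): a world point X has camera coordinates R X + t. Camera axes: x right, y down, z forward; pixel columns grow to the right and rows downward; lengths in m; the calibration is good to about 2 mm. A picture is of the moment at which its call begins. There is no depth.
- hand_in(): hands the job in; it is judged then, once.
Trained networks look in the newest picture that a camera, given by its name, has taken for a name from the list of things; names that differ only in an ending like _2 or _b are one class to them, and where a whole thing is asked for, a point or a joint stands for the part that bears it (a point fixed in the world has none). Each returns a list of dicts, best first, with "score" (0 to 1); they miss things now and then, are a little off and sometimes report something else, mostly with a low value. They report only what shows in the picture. A call takes as long as a camera call.
- boxes_of(query, camera): "rect" ([left, top, right, bottom] in pixels, round what is visible of it).
- place_of(query, camera): "uv" ([column, row] in pixels: a listed point, or the origin of a listed thing).
The state is a dict: "t": time; "joint_positions": joint angles; "joint_vel": joint speeds; "joint_efforts": joint torques, N m; "tcp_pos": TCP position; "tool_rot": TCP orientation; "wrist_force": force on the tool from outside, world axes, zero at the start; "ft_torque": the same for the moment, N m; "gripper_width": finger opening in m; "finger_force": force on a finger pad.
Only numpy, scipy, OpenCV 4.12 (cv2) and the standard library are available. Lean on these libraries where they do the work, as an engineer would, in place of code of your own. Each camera call takes 0.05 s, during which the arm holds its last target. There are 200 camera calls.

### The job

Set the gap of the strip thicknesser with the thick gauge: lift it out of the stand, lower its blade into the gap between the two blocks until its shoulders rest on them, and slide the jaw up snug against the blade. Then draw the gauge straight out so that the jaw stays as set, and put it back in its empty slot of the stand; leave the thin gauge in its own slot.

Things in the scene. Friction and masses are not known exactly. Their poses are not given: they have to be found in the camera images.
- thicknesser: strip thicknesser, fixed: wooden base 152 x 88 x 16 mm with two steel-faced blocks, tops at z = 48 mm. Origin: centre of the underside. x: slide axis, from jaw to fixed anvil; y: along the gap. Anvil: 34 mm in x, 60 mm in y, its face at x = +32 mm. Jaw: 72 mm in x, 54 mm in y, on its -x side. The gap between the faces is centred on y = 0, open above and at its ends; floor z = 16 mm.
- jaw (a joint): sliding jaw: width of the gap between the two steel faces, in m. 0 is shut; it grows as the jaw slides away from the anvil, to 0.022. At the start 0.013 to 0.0155. The jaw drags with about 6 N and stays where it is left.
- jaw_knob (a point): turned dark wooden knob, upright on the jaw's rear, by which the jaw is slid: point on its axis 75 mm above the cart's top. Knob 23 mm across, its top 93 mm above the cart's top, its axis 58 mm behind the jaw's steel face. Axes as the thicknesser's.
- thick_gauge_grip (a point): thick gauge, loose, about 90 g, upright (z up): centre of its wooden handle, the larger one (16 mm in x, 30 mm in y, 56 mm high). Below the handle a steel shoulder plate (26 x 42 x 5 mm), then the blade: 8 mm thick (x), 34 mm wide (y), 27 mm long. Underside of the shoulders 33 mm, blade tip 60 mm below this point. Works either way round.
- thin_gauge_grip (a point): thin gauge, stays in the stand: centre of its smaller wooden handle (12 mm in x, 22 mm in y, 40 mm high). Shoulder plate 24 x 36 mm, blade 4 mm thick. Underside of its shoulders 25 mm below this point.
- stand: gauge stand, a fixed dark wooden block, 46 mm (x) x 150 mm (y) x 36 mm high, with two slots in its top at y = +39 and -39 mm, each 13 mm (x) x 42 mm (y), 31 mm deep. A gauge stands in each with its shoulders on the block's top, its x along the stand's x; which is in which slot varies. Origin: centre of the underside.

How it is judged:
On the way, in this order (a step that is already met when the one before it is completed fails the run):
1. the thick gauge stands in the gap with its shoulders down on the blocks (z of thick_gauge_grip in the frame of thicknesser below 0.0835 m and x of thick_gauge_grip in the frame of thicknesser between 0.012 and 0.034 m and y of thick_gauge_grip in the frame of thicknesser between -0.02 and 0.02 m and angle between thick_gauge_grip's own z axis and vertical below 0.15 rad), for 0.2 s.
2. the jaw is slid up against the blade while the gauge is fully down in the gap (value of joint jaw below 0.0098 m and z of thick_gauge_grip in the frame of thicknesser below 0.0835 m and x of thick_gauge_grip in the frame of thicknesser above 0.012 m and y of thick_gauge_grip in the frame of thicknesser between -0.02 and 0.02 m), for 0.2 s.
At the end, for the whole second after the job is handed in: The gap stands at the thick blade's 8 mm (between 6.8 and 9.8 mm); the thick gauge is back upright in its slot of the stand with its shoulders within 3 mm of the block's top, at rest; the thin gauge still stands in its own slot (value of joint jaw between 0.0068 and 0.0098 m and z of thick_gauge_grip in the frame of stand between 0.066 and 0.072 m and x of thick_gauge_grip in the frame of stand between -0.01 and 0.01 m and angle between thick_gauge_grip's own z axis and vertical below 0.12 rad and z of thin_gauge_grip in the frame of stand below 0.065 m and angle between thin_gauge_grip's own z axis and vertical below 0.15 rad and linear speed of thick_gauge below 0.02 m/s); the robot touches nothing.
It fails at once if the thin gauge is pulled out of the stand (z of thin_gauge_grip in the frame of stand above 0.075 m).
It also fails if it takes over 61 s, if anything falls off the work surface, if the arm or the gripper's body presses on something with over 40 N, if the wrist force passes 120 N, or if a joint passes its speed limit or range.

## Working session

There is one attempt and no reset: what is moved stays moved. The work goes in short steps, Python scripts to look and compute and a shell command to move; the robot and the scene stay as the last step left them, time stands still between calls to the robot, and variables do not carry over. Pictures are saved under pics/ and viewed, at most 10 in all, crops included, and the job is handed in when it is done.

```bash
mkdir -p pics; cat > h.py <<'E'
import numpy as np, cv2
from cell import env, viewer, hand_in, boxes_of, place_of
from scipy.spatial.transform import Rotation as Rn
def cam(n,save=None):
    c=viewer.camera(n)
    if save: cv2.imwrite('pics/'+save,c['frame'][:,:,::-1])
    return c
def ray(c,uv):
    p=cv2.undistortPoints(np.array([[uv]],float),np.array(c['intrinsics']),np.array(c['dist_coeffs']))[0,0]
    R=np.array(c['R']);t=np.array(c['t']).ravel()
    return -R.T@t, R.T@np.array([p[0],p[1],1])
def atz(c,uv,z):
    o,d=ray(c,uv); return o+d*(z-o[2])/d[2]
def tri(rs):
    A=0;b=0
    for o,d in rs:
        d=d/np.linalg.norm(d);P=np.eye(3)-np.outer(d,d);A=A+P;b=b+P@o
    return np.linalg.solve(A,b)
def proj(c,X):
    return cv2.projectPoints(np.array(X,float).reshape(-1,3),cv2.Rodrigues(np.array(c['R']))[0],np.array(c['t'],float),np.array(c['intrinsics']),np.array(c['dist_coeffs']))[0].reshape(-1,2)
E
python3 - <<'E'
from h import *
np.set_printoptions(precision=4,suppress=True)
cs={n:cam(n,n+'0.png') for n in('scene','top')}
for n,c in cs.items(): print(n,ray(c,(320,240)))
for q in ['thicknesser','jaw','jaw_knob','thick_gauge_grip','thin_gauge_grip','stand']:
    r=[]
    for n,c in cs.items():
        p=place_of(q,n) if q!='jaw' else []; b=boxes_of(q,n)
        print(q,n,[(np.round(x['uv'],1),round(x['score'],2)) for x in p[:3]],[(np.round(x['rect']),round(x['score'],2)) for x in b[:2]])
        if p: r.append(ray(c,p[0]['uv']))
    if len(r)==2: print('  tri',tri(r))
s=env.get_state();print(s)
E
```

```text
scene (array([-0.0041, -0.4164,  0.4118]), array([ 0.5811,  0.7163, -0.3864]))
top (array([0.3394, 0.1829, 0.9231]), array([ 0.1606, -0.0176, -0.987 ]))
thicknesser scene [(array([375.6, 285.4]), 0.67)] [(array([338., 236., 426., 304.]), 0.9)]
thicknesser top [(array([317.1, 189.1]), 0.63)] [(array([266., 150., 369., 225.]), 0.86)]
  tri [ 0.5773  0.1689 -0.0053]
jaw scene [] [(array([359., 234., 413., 291.]), 0.93)]
jaw top [] [(array([309., 163., 360., 205.]), 0.97)]
jaw_knob scene [(array([391.5, 247. ]), 0.81)] [(array([357., 236., 414., 289.]), 0.62)]
jaw_knob top [(array([347.7, 181.2]), 0.67)] [(array([304., 162., 359., 207.]), 0.78)]
  tri [0.566  0.1261 0.0766]
thick_gauge_grip scene [(array([328.7, 279.4]), 0.75)] [(array([322., 253., 343., 270.]), 0.76), (array([356., 236., 412., 288.]), 0.46)]
thick_gauge_grip top [(array([356.4, 263. ]), 0.61)] [(array([339., 255., 368., 275.]), 0.81)]
  tri [0.4433 0.1145 0.067 ]
thin_gauge_grip scene [] []
thin_gauge_grip top [(array([300.7, 267. ]), 0.7)] [(array([289., 262., 312., 279.]), 0.82)]
stand scene [] []
stand top [(array([327.1, 270.2]), 0.67)] [(array([278., 248., 380., 292.]), 0.85)]
{'t': 1.2, 'joint_positions': array([-1.3372,  0.3332,  0.0399,  1.4654, -0.0134,  1.3433, -0.0585]), 'joint_vel': array([0.0005, 0.0003, 0.0004, 0.0005, 0.0003, 0.0001, 0.    ]), 'joint_efforts': array([ -0.0007, -65.8326,   1.3634, -40.5809,   0.0169,   0.0037,
         0.0001]), 'tcp_pos': array([0.2123, 0.6143, 0.2313]), 'tool_rot': array([ 0.    ,  0.1656,  0.9862, -0.    ]), 'wrist_force': array([-0.3038, -0.9819,  0.5211]), 'ft_torque': array([ 0.027 ,  0.0063, -0.0077]), 'finger_force': 0.0, 'gripper_width': 0.08530222979001038}
```

```bash
python3 - <<'E'
import cv2
a=cv2.imread('pics/top0.png')[140:310,250:400];b=cv2.imread('pics/scene0.png')[220:320,290:440]
cv2.imwrite('pics/t0c.png',cv2.resize(a,None,fx=3.5,fy=3.5,interpolation=cv2.INTER_CUBIC));cv2.imwrite('pics/s0c.png',cv2.resize(b,None,fx=5,fy=5,interpolation=cv2.INTER_CUBIC))
E
```

```text
(no output)
```

View pics/t0c.png

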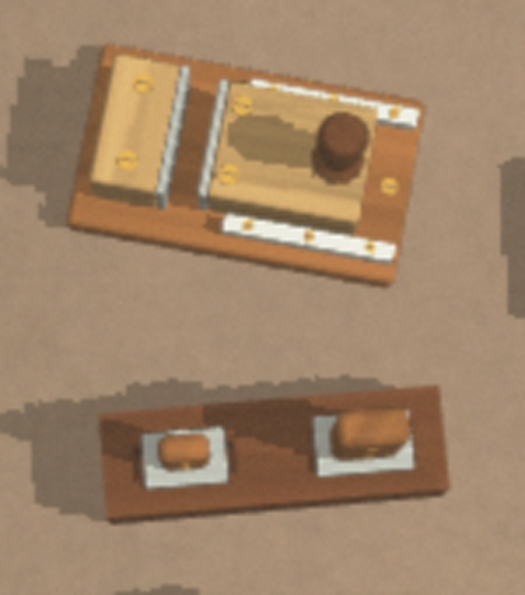

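View pics/s0c.png

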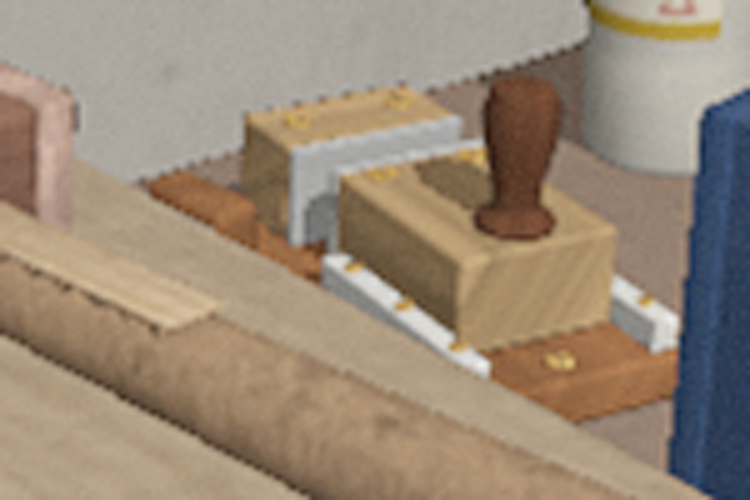

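The top view (crop offset 250,140, scale 3.5) shows the anvil on the left of the thicknesser and the knob at about (340,140). Below it is the stand, with the thick gauge in the right slot at about (370,435) and the thin gauge in the left at about (185,450). In the scene view, a nearer object hides the stand. I'll fit the poses from corner pixels.

```bash
cat > fit.py <<'E'
from h import *
from scipy.optimize import least_squares
np.set_printoptions(precision=4,suppress=True)
c=cam('top')
px=lambda l:np.array(l,float)/3.5+[250,140]
def tf(p,X):
    X=np.array(X,float);a=p[2];co,s=np.cos(a),np.sin(a)
    return np.c_[p[0]+co*X[:,0]-s*X[:,1],p[1]+s*X[:,0]+co*X[:,1],X[:,2]]
def gp(g): # thicknesser points
    P=[(.076,-.044,.016),(-.076,-.044,.016)]
    P+=[(.066,-.03,.048),(.066,.03,.048),(.032,-.03,.048),(.032,.03,.048)]
    P+=[(.032-g,-.027,.048),(.032-g,.027,.048),(-.04-g,.027,.048)]
    P+=[(-.026-g,0,.091)]
    return P
uvT=px([(105,44),(425,102),(114,55),(93,187),(188,67),(165,195),(225,80),(203,197),(358,220),(342,125)])
f=lambda p:(proj(c,tf(p,gp(p[3])))-uvT).ravel()
rT=least_squares(f,[.577,.169,1.45,.014],loss='soft_l1',x_scale=[.01,.01,.1,.002])
print('T',rT.x,np.round(f(rT.x).reshape(-1,2),1).tolist())
S=[(.023,.075,.036),(.023,-.075,.036),(-.023,-.075,.036),(-.023,.075,.036)]
uvS=px([(98,415),(440,387),(448,486),(108,515)])
fs=lambda p:(proj(c,tf(p,S))-uvS).ravel()
rS=least_squares(fs,[.44,.15,0],x_scale=[.01,.01,.1]);print('S',rS.x,np.round(fs(rS.x).reshape(-1,2),1).tolist())
G=[(.013,.021,.041),(.013,-.021,.041),(-.013,-.021,.041),(-.013,.021,.041)]
print('thick slot',tf(rS.x,[(0,-.039,.069)]),'plate px',((proj(c,tf(rS.x,np.array(G)+[0,-.039,0]))-[250,140])*3.5).round())
print('knob',tf(rT.x,[(-.026-rT.x[3],0,.075)]),'gap mid',tf(rT.x,[(.032-rT.x[3]/2,0,.081)]))
im=cv2.resize(c['frame'][140:310,250:400,::-1],None,fx=5,fy=3.5) if 0 else cv2.resize(c['frame'][140:310,250:400,::-1],None,fx=3.5,fy=3.5,interpolation=cv2.INTER_CUBIC)
g=rT.x[3]
def box(p,x0,x1,y0,y1,z,col):
    q=(proj(c,tf(p,[(x0,y0,z),(x1,y0,z),(x1,y1,z),(x0,y1,z)]))-[250,140]+0.0)*3.5
    cv2.polylines(im,[np.round(q).astype(int)],True,col,1)
box(rT.x,-.076,.076,-.044,.044,.016,(0,0,255));box(rT.x,.032,.066,-.03,.03,.048,(0,255,0));box(rT.x,-.04-g,.032-g,-.027,.027,.048,(255,0,0))
box(rS.x,-.023,.023,-.075,.075,.036,(0,0,255));box(rS.x,-.013,.013,-.06,-.018,.041,(0,255,0));box(rS.x,-.008,.008,-.054,-.024,.097,(255,0,0))
box(rS.x,-.012,.012,.021,.057,.041,(0,255,0))
cv2.imwrite('pics/fit1.png',im)
E
python3 fit.py
```

```text
T [0.5744 0.1648 1.4005 0.0142] [[-1.0, -0.1], [0.4, -1.3], [0.1, -0.0], [-0.7, -0.8], [0.5, 0.1], [0.5, 0.5], [-1.4, -0.3], [-1.0, -0.4], [0.8, 0.6], [1.0, 2.2]]
S [0.4392 0.1547 0.0801] [[0.2, -0.7], [-0.3, -0.8], [0.5, 0.7], [-0.4, 0.7]]
thick slot [[0.4424 0.1158 0.069 ]] plate px [[313. 416.]
 [408. 408.]
 [414. 467.]
 [318. 475.]]
knob [[0.5676 0.1252 0.075 ]] gap mid [[0.5786 0.1893 0.081 ]]
```

View pics/fit1.png

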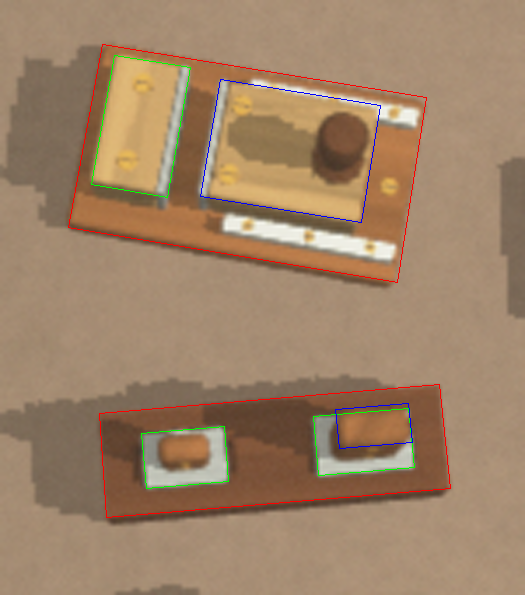

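View pics/top0.png

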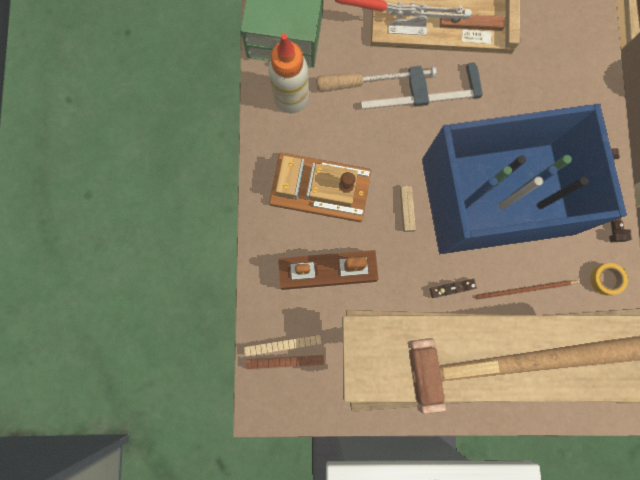

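```bash
cat >> h.py <<'E'
def go(pos,yaw,base=None):
    "shift in current tool axes and turn about tool z to have TCP at pos, tool y at yaw deg (mod 360)"
    s=env.get_state();q=s['tool_rot'];R=Rn.from_quat([q[1],q[2],q[3],q[0]])
    y=np.radians(yaw);T=np.array([[-np.sin(y)*-1,np.cos(y),0],[-np.cos(y),np.sin(y),0],[0,0,-1]])
    T=np.array([[np.sin(y)*-1,np.cos(y),0],[np.cos(y),np.sin(y),0],[0,0,-1.]])
    rv=(R.inv()*Rn.from_matrix(T)).as_rotvec(degrees=True)
    print('lin mm',(R.inv().apply(np.array(pos)-s['tcp_pos'])*1000).round(1),'rot',rv.round(1),'t',round(s['t'],2),'tcp',s['tcp_pos'].round(4),'F',np.round(s['wrist_force'],1),'w',round(s['gripper_width'],4))
E
python3 -c "
from h import *
go([.4424,.1155,.16],4.6)"
```

```text
lin mm [-380.4 -396.3   71.3] rot [-0.   0.  66.3] t 1.25 tcp [0.2124 0.6143 0.2313] F [-0.3 -0.  -0.5] w 0.0853
```

The full top view shows the route from the left (green floor) to the stand at about (328,270) is clear. The blue box begins at u≈425, right of the work. Moving above the thick gauge.

```bash
python3 -m handwheel '[{"linear":[-0.19,-0.198,0],"rot":[0,0,33],"gripper":0},{"linear":[-0.19,-0.198,0],"rot":[0,0,33],"gripper":0},{"linear":[-0.19,-0.198,0],"rot":[0,0,33],"gripper":0},{"linear":[-0.19,-0.198,0],"rot":[0,0,33],"gripper":0},{"linear":[-0.19,-0.198,0],"rot":[0,0,33],"gripper":0},{"linear":[-0.38,-0.396,0.03],"rot":[0,0,66.3],"gripper":0.3},{"linear":[-0.38,-0.396,0.03],"rot":[0,0,66.3],"gripper":0.3},{"linear":[-0.38,-0.396,0.03],"rot":[0,0,66.3],"gripper":0.3},{"linear":[-0.38,-0.396,0.03],"rot":[0,0,66.3],"gripper":0.3},{"linear":[-0.38,-0.396,0.03],"rot":[0,0,66.3],"gripper":0.3}]' 30
python3 -c "
from h import *
go([.4424,.1155,.16],4.6)"
```

```text
t: 2.08
tcp_pos: [0.3869, 0.2347, 0.2132]
tool_rot: [-0.0, 0.68, 0.733, 0.0]
wrist_force: [1.4, 0.7, 0.3]
gripper_width: 0.0599
finger_force: 0.0
lin mm [-123.1   46.5   53.1] rot [ 0.  -0.1 -0.4] t 2.08 tcp [0.3869 0.2347 0.2132] F [1.4 0.7 0.3] w 0.0599
```

```bash
python3 -m handwheel '[{"linear":[0,0,0],"rot":[0,0,0],"gripper":0.3},{"linear":[0,0,0],"rot":[0,0,0],"gripper":0.3}]'
python3 -c "
from h import *
go([.4424,.1155,.16],4.6)"
```

```text
t: 2.25
tcp_pos: [0.3874, 0.2346, 0.2133]
tool_rot: [-0.0, 0.68, 0.733, 0.0]
wrist_force: [-0.4, 0.9, 0.3]
gripper_width: 0.0597
finger_force: 0.0
lin mm [-122.9   45.8   53.2] rot [ 0.  -0.1 -0.2] t 2.25 tcp [0.3874 0.2346 0.2133] F [-0.4  0.9  0.3] w 0.0597
```

```bash
python3 -m handwheel '[{"linear":[-0.123,0.046,0.053],"rot":[0,0,0],"gripper":0.3},{"linear":[-0.123,0.046,0.053],"rot":[0,0,0],"gripper":0.3},{"linear":[-0.123,0.046,0.053],"rot":[0,0,0],"gripper":0.3},{"linear":[-0.123,0.046,0.053],"rot":[0,0,0],"gripper":0.3},{"linear":[-0.123,0.046,0.053],"rot":[0,0,0],"gripper":0.3}]'
python3 - <<'E'
from h import *
go([.4424,.1155,.055],4.6)
c=cam('top');im=cv2.resize(c['frame'][140:310,250:420,::-1],None,fx=3.5,fy=3.5,interpolation=cv2.INTER_CUBIC);cv2.imwrite('pics/a1.png',im)
E
```

```text
t: 2.67
tcp_pos: [0.4426, 0.1149, 0.1589]
tool_rot: [0.0, 0.679, 0.734, -0.001]
wrist_force: [0.4, 0.6, 0.3]
gripper_width: 0.0598
finger_force: 0.0
lin mm [ 8.000e-01 -1.000e-01  1.039e+02] rot [-0.1  0.1 -0.2] t 2.67 tcp [0.4426 0.1149 0.1589] F [0.4 0.6 0.3] w 0.0598
```

View pics/a1.png

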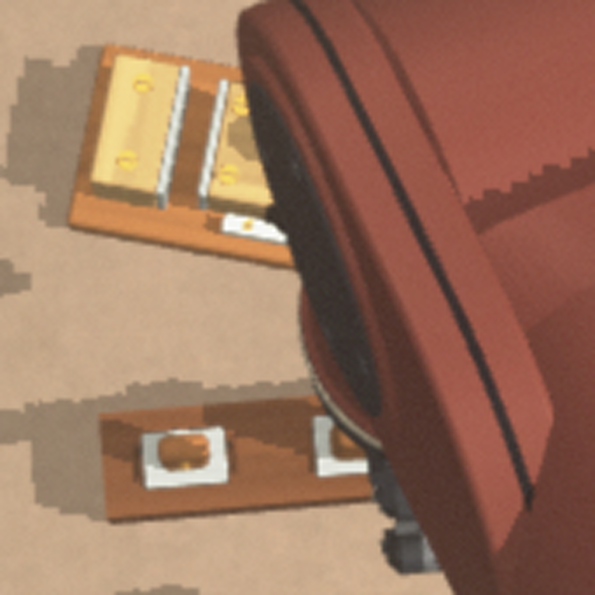

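The arm hides most of the stand from the top camera, though the thin gauge and its slot at about (185,450) still show. The tool is over the thick gauge, so I'll descend and grip.

```bash
python3 -m handwheel '[{"linear":[0.0005,0,0.03],"rot":[0,0,0],"gripper":0.3},{"linear":[0.0005,0,0.06],"rot":[0,0,0],"gripper":0.3},{"linear":[0.0005,0,0.085],"rot":[0,0,0],"gripper":0.3},{"linear":[0.0005,0,0.103],"rot":[0,0,0],"gripper":0.3},{"linear":[0.0005,0,0.103],"rot":[0,0,0],"gripper":0.3},{"linear":[0.0005,0,0.103],"rot":[0,0,0],"gripper":1},{"linear":[0.0005,0,0.103],"rot":[0,0,0],"gripper":1},{"linear":[0.0005,0,0.103],"rot":[0,0,0],"gripper":1},{"linear":[0.0005,0,0.103],"rot":[0,0,0],"gripper":1},{"linear":[0.0005,0,0.103],"rot":[0,0,0],"gripper":1}]' 30

```

```text
t: 3.55
tcp_pos: [0.4431, 0.1192, 0.0584]
tool_rot: [0.0, 0.678, 0.735, 0.001]
wrist_force: [-1.2, 0.7, 6.9]
gripper_width: 0.0158
finger_force: 32.6
```

```bash
python3 -m handwheel '[{"linear":[0,0,0],"rot":[0,0,0],"gripper":1},{"linear":[0,0,0],"rot":[0,0,0],"gripper":1}]'
python3 -c "
from h import *
go([.4424,.1155,.055],4.6);s=env.get_state();print(s['joint_positions'].round(3),s['ft_torque'].round(2),s['joint_efforts'].round(1))"
```

```text
t: 3.72
tcp_pos: [0.4431, 0.1192, 0.0584]
tool_rot: [0.0, 0.678, 0.735, 0.001]
wrist_force: [-0.8, 1.6, 8.1]
gripper_width: 0.0157
finger_force: 32.6
lin mm [-3.6 -1.   3.4] rot [ 0.1 -0.1  0. ] t 3.72 tcp [0.4431 0.1192 0.0584] F [-0.8  1.6  8.1] w 0.0157
[-0.871  0.122  0.546  2.133 -0.082  0.903 -0.197] [0.26 0.33 0.02] [  0.8 -32.6   3.1 -30.5   0.4  -0.4  -0. ]
```

```bash
python3 -m handwheel '[{"linear":[0,0,-0.005],"rot":[0,0,0],"gripper":1},{"linear":[0,0,-0.01],"rot":[0,0,0],"gripper":1},{"linear":[0,0,-0.01],"rot":[0,0,0],"gripper":1}]'
python3 -c "
from h import *
go([.4424,.1155,.055],4.6);s=env.get_state();print(s['joint_positions'].round(3),s['ft_torque'].round(2),s['joint_efforts'].round(1))"
```

```text
t: 3.97
tcp_pos: [0.4428, 0.1184, 0.0683]
tool_rot: [0.0, 0.678, 0.735, 0.001]
wrist_force: [0.5, 1.0, -1.0]
gripper_width: 0.0154
finger_force: 31.4
lin mm [-2.9 -0.7 13.3] rot [ 0.1 -0.   0. ] t 3.97 tcp [0.4428 0.1184 0.0683] F [ 0.5  1.  -1. ] w 0.0154
[-0.875  0.104  0.548  2.125 -0.068  0.927 -0.208] [ 0.04 -0.02  0.02] [ -0.1 -34.9   2.  -33.2   0.1   0.3  -0.1]
```

```bash
python3 -m handwheel '[{"linear":[0,0,-0.03],"rot":[0,0,0],"gripper":1},{"linear":[0,0,-0.07],"rot":[0,0,0],"gripper":1},{"linear":[0,0,-0.11],"rot":[0,0,0],"gripper":1},{"linear":[0,0,-0.11],"rot":[0,0,0],"gripper":1}]' 60
python3 -c "
from h import *
go([.5750,.1899,.17],80.2)"
```

```text
t: 4.3
tcp_pos: [0.4457, 0.1192, 0.1842]
tool_rot: [0.001, 0.678, 0.735, 0.005]
wrist_force: [2.2, 1.3, 0.2]
gripper_width: 0.0153
finger_force: 62.9
lin mm [ 60.1 134.4  15.7] rot [  0.6   0.1 -75.6] t 4.3 tcp [0.4457 0.1192 0.1842] F [2.2 1.3 0.2] w 0.0153
```

```bash
python3 -m handwheel '[{"linear":[0.03,0.06,0],"rot":[0,0,-35],"gripper":1},{"linear":[0.03,0.06,0],"rot":[0,0,-35],"gripper":1},{"linear":[0.03,0.06,0],"rot":[0,0,-35],"gripper":1},{"linear":[0.03,0.06,0],"rot":[0,0,-35],"gripper":1},{"linear":[0.03,0.06,0],"rot":[0,0,-35],"gripper":1},{"linear":[0.06,0.134,0],"rot":[0,0,-70],"gripper":1},{"linear":[0.06,0.134,0],"rot":[0,0,-70],"gripper":1},{"linear":[0.06,0.134,0],"rot":[0,0,-70],"gripper":1},{"linear":[0.06,0.134,0],"rot":[0,0,-70],"gripper":1},{"linear":[0.06,0.134,0],"rot":[0,0,-70],"gripper":1}]'
python3 -c "
from h import *
go([.5750,.1899,.13],80.2)"
```

```text
t: 5.13
tcp_pos: [0.5711, 0.1888, 0.1761]
tool_rot: [-0.0, 0.131, 0.991, -0.001]
wrist_force: [-0.1, -1.0, -1.1]
gripper_width: 0.0149
finger_force: 62.8
lin mm [-3.5  2.1 46.1] rot [-0.1 -0.  -5.2] t 5.13 tcp [0.5711 0.1888 0.1761] F [-0.1 -1.  -1.1] w 0.0149
```

```bash
python3 -m handwheel '[{"linear":[-0.0035,0.002,0.02],"rot":[0,0,-5.2],"gripper":1},{"linear":[-0.0035,0.002,0.05],"rot":[0,0,-5.2],"gripper":1},{"linear":[-0.0035,0.002,0.066],"rot":[0,0,-5.2],"gripper":1},{"linear":[-0.0035,0.002,0.066],"rot":[0,0,-5.2],"gripper":1},{"linear":[-0.0035,0.002,0.066],"rot":[0,0,-5.2],"gripper":1}]'
python3 - <<'E'
from h import *
go([.5750,.1899,.0704],80.2)
c=cam('scene');a=cv2.resize(c['frame'][190:310,310:430,::-1],None,fx=5,fy=5,interpolation=cv2.INTER_CUBIC)
# expected blade tip outline for gauge on TCP, scene projection
s=env.get_state();t=s['tcp_pos'];y=np.radians(80.2);ux=np.array([np.cos(y),np.sin(y),0]);uy=np.array([-np.sin(y),np.cos(y),0])
g=t-.0037*uy+[0,0,.0106]
P=[g+a1*.004*ux+b*.017*uy+[0,0,-.06] for a1,b in((1,1),(-1,1),(-1,-1),(1,-1))]
q=(proj(c,P)-[310,190])*5;cv2.polylines(a,[q.round().astype(int)],True,(0,0,255),1)
cv2.imwrite('pics/s1.png',a)
cv2.imwrite('pics/t1.png',cam('top')['frame'][140:310,250:400,::-1])
E
```

```text
t: 5.55
tcp_pos: [0.5743, 0.1896, 0.1107]
tool_rot: [-0.001, 0.089, 0.996, -0.001]
wrist_force: [0.6, 1.0, -0.0]
gripper_width: 0.0152
finger_force: 62.8
lin mm [-0.6  0.5 40.2] rot [-0.1 -0.1 -0.4] t 5.55 tcp [0.5743 0.1896 0.1107] F [ 0.6  1.  -0. ] w 0.0152
```

View pics/s1.png

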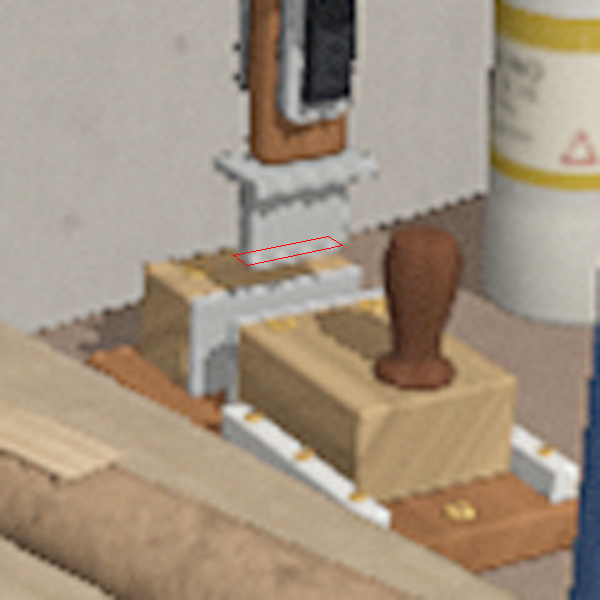

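The scene view shows the blade hanging over the gap. Its tip's near edge runs from about (250,265) to (348,246), the anvil face's top edge from (190,298) to (360,268), and the jaw face's from (240,325) to (385,291). I'll compare them in one camera.

```bash
python3 - <<'E'
from h import *
np.set_printoptions(precision=4,suppress=True)
c=cam('scene');px=lambda u,v:(310+u/5-.4,190+v/5-.4)
y=np.radians(80.2);ux=np.array([np.cos(y),np.sin(y),0]);uy=np.array([-np.sin(y),np.cos(y),0]);o=np.array([.5744,.1648,0])
def T(u,v,z):
    p=atz(c,px(u,v),z)-o;return (p@ux*1000).round(1),(p@uy*1000).round(1)
for n,u,v,z in[('anv',190,298,.048),('anv',360,268,.048),('jaw',240,325,.048),('jaw',385,291,.048),('tip',250,265,.0613),('tip',348,246,.0613)]: print(n,T(u,v,z))
E
```

```text
anv (np.float64(37.0), np.float64(26.8))
anv (np.float64(33.3), np.float64(-32.3))
jaw (np.float64(13.3), np.float64(23.9))
jaw (np.float64(15.1), np.float64(-29.1))
tip (np.float64(24.1), np.float64(14.3))
tip (np.float64(23.4), np.float64(-20.3))
```

```bash
python3 -m handwheel '[{"linear":[0,0.0005,0.008],"rot":[0,0,-0.4],"gripper":1},{"linear":[0,0.0005,0.014],"rot":[0,0,-0.4],"gripper":1},{"linear":[0,0.0005,0.018],"rot":[0,0,-0.4],"gripper":1},{"linear":[0,0.0005,0.02],"rot":[0,0,-0.4],"gripper":1},{"linear":[0,0.0005,0.02],"rot":[0,0,-0.4],"gripper":1}]'
python3 -c "
from h import *
go([.5750,.1899,.0704],80.2)"
```

```text
t: 6.12
tcp_pos: [0.5745, 0.1902, 0.0903]
tool_rot: [-0.0, 0.085, 0.996, -0.0]
wrist_force: [0.1, 0.4, -1.3]
gripper_width: 0.0153
finger_force: 62.8
lin mm [-0.6 -0.2 19.9] rot [-0.  -0.1  0. ] t 6.12 tcp [0.5745 0.1902 0.0903] F [ 0.1  0.4 -1.3] w 0.0153
```

```bash
python3 -m handwheel '[{"linear":[0,0,0.006],"rot":[0,0,0],"gripper":1},{"linear":[0,0,0.012],"rot":[0,0,0],"gripper":1},{"linear":[0,0,0.017],"rot":[0,0,0],"gripper":1},{"linear":[0,0,0.0185],"rot":[0,0,0],"gripper":1},{"linear":[0,0,0.0185],"rot":[0,0,0],"gripper":1}]'
python3 -c "
from h import *
go([.5750,.1899,.0704],80.2)"
```

```text
t: 6.53
tcp_pos: [0.5745, 0.1902, 0.0717]
tool_rot: [-0.001, 0.085, 0.996, -0.0]
wrist_force: [-0.9, -0.3, -0.5]
gripper_width: 0.0152
finger_force: 62.8
lin mm [-0.6 -0.2  1.3] rot [-0.  -0.1  0. ] t 6.53 tcp [0.5745 0.1902 0.0717] F [-0.9 -0.3 -0.5] w 0.0152
```

Now the last millimetres, until a vertical force shows contact.

```bash
python3 -m handwheel '[{"linear":[0,0,0.001],"rot":[0,0,0],"gripper":1},{"linear":[0,0,0.002],"rot":[0,0,0],"gripper":1},{"linear":[0,0,0.002],"rot":[0,0,0],"gripper":1}]'
```

```text
t: 6.78
tcp_pos: [0.5751, 0.1904, 0.0707]
tool_rot: [0.0, 0.085, 0.996, 0.0]
wrist_force: [-0.1, -0.2, 0.3]
gripper_width: 0.0149
finger_force: 63.0
```

```bash
python3 -m handwheel '[{"linear":[0,0,0.001],"rot":[0,0,0],"gripper":1},{"linear":[0,0,0.002],"rot":[0,0,0],"gripper":1},{"linear":[0,0,0.002],"rot":[0,0,0],"gripper":1}]'
```

```text
t: 7.03
tcp_pos: [0.5752, 0.1904, 0.0705]
tool_rot: [0.0, 0.085, 0.996, 0.001]
wrist_force: [-8.0, -2.2, 16.8]
gripper_width: 0.0153
finger_force: 65.5
```

Contact at TCP z 0.0705, as predicted, so the shoulders are down. Releasing and rising.

```bash
python3 -m handwheel '[{"linear":[0,0,-0.002],"rot":[0,0,0],"gripper":0.6},{"linear":[0,0,-0.002],"rot":[0,0,0],"gripper":0.6},{"linear":[0,0,-0.002],"rot":[0,0,0],"gripper":0.6},{"linear":[0,0,-0.002],"rot":[0,0,0],"gripper":0.6},{"linear":[0,0,-0.03],"rot":[0,0,0],"gripper":0.6},{"linear":[0,0,-0.07],"rot":[0,0,0],"gripper":0.6},{"linear":[0,0,-0.09],"rot":[0,0,0],"gripper":0.6},{"linear":[0,0,-0.09],"rot":[0,0,0],"gripper":0.6}]' 20
python3 - <<'E'
from h import *
# y-grip orientation: tool y at -9.8 deg; above the knob
go([.5676,.1252,.15],-9.8)
c=cam('top');t=place_of('thick_gauge_grip','top');k=place_of('jaw_knob','top')
c2=cam('scene');t2=place_of('thick_gauge_grip','scene');k2=place_of('jaw_knob','scene')
for a,b,n in((t,t2,'g'),(k,k2,'k')):
    print(n,[(x['uv'],x['score']) for x in a[:2]],[(x['uv'],x['score']) for x in b[:2]])
    if a and b: print(tri([ray(c,a[0]['uv']),ray(c2,b[0]['uv'])]))
a=cv2.resize(c2['frame'][190:310,310:430,::-1],None,fx=5,fy=5,interpolation=cv2.INTER_CUBIC);cv2.imwrite('pics/s2.png',a)
E
```

```text
t: 7.7
tcp_pos: [0.5775, 0.191, 0.1637]
tool_rot: [0.003, 0.085, 0.996, 0.002]
wrist_force: [0.0, 0.9, -0.8]
gripper_width: 0.0337
finger_force: 0.0
lin mm [ -1.3 -66.6  13.4] rot [ 0.5  0.1 90. ] t 7.7 tcp [0.5775 0.191  0.1637] F [ 0.   0.9 -0.8] w 0.0337
g [] [([367.8, 229.1], 0.81)]
k [] [([396.4, 245.9], 0.79)]
```

View pics/s2.png

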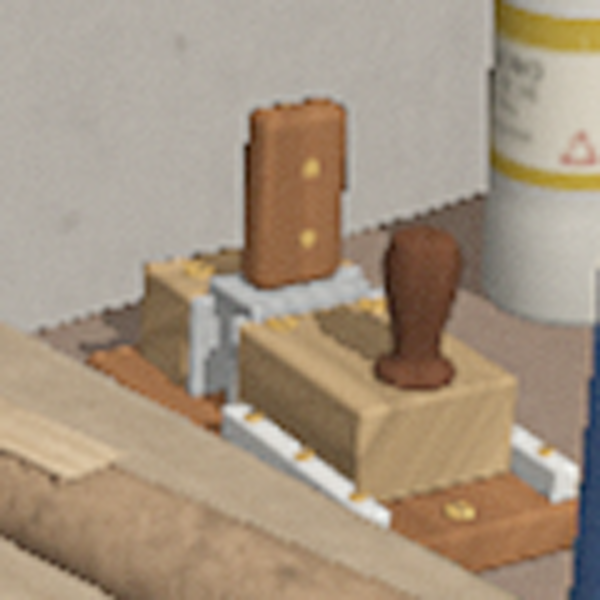

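The gauge stands upright in the gap with its shoulders on the blocks: handle at about (297,190), plate at (290,290), knob at (420,300). Now to the knob, with the fingers turned 90°.

```bash
python3 -m handwheel '[{"linear":[-0.001,-0.03,0],"rot":[0,0,45],"gripper":0.45},{"linear":[-0.001,-0.03,0],"rot":[0,0,45],"gripper":0.45},{"linear":[-0.001,-0.03,0],"rot":[0,0,45],"gripper":0.45},{"linear":[-0.001,-0.03,0],"rot":[0,0,45],"gripper":0.45},{"linear":[-0.001,-0.03,0],"rot":[0,0,45],"gripper":0.45},{"linear":[-0.001,-0.03,0],"rot":[0,0,45],"gripper":0.45},{"linear":[-0.001,-0.0665,0],"rot":[0,0,80],"gripper":0.45},{"linear":[-0.001,-0.0665,0],"rot":[0,0,80],"gripper":0.45},{"linear":[-0.001,-0.0665,0],"rot":[0,0,80],"gripper":0.45},{"linear":[-0.001,-0.0665,0],"rot":[0,0,80],"gripper":0.45}]'
python3 -m handwheel '[{"linear":[0,0,0],"rot":[0,0,5],"gripper":0.45},{"linear":[0,0,0],"rot":[0,0,10],"gripper":0.45},{"linear":[0,0,0],"rot":[0,0,10],"gripper":0.45}]'
python3 -c "
from h import *
go([.5676,.1252,.06],-9.8)"
```

```text
t: 8.83
tcp_pos: [0.5641, 0.1239, 0.1577]
tool_rot: [-0.0, 0.655, 0.756, -0.001]
wrist_force: [0.1, -0.3, 0.4]
gripper_width: 0.047
finger_force: 0.0
t: 9.08
tcp_pos: [0.5641, 0.1245, 0.1576]
tool_rot: [-0.0, 0.717, 0.697, -0.001]
wrist_force: [0.1, 0.4, -0.1]
gripper_width: 0.0472
finger_force: 0.0
lin mm [ 0.9  3.6 97.6] rot [-0.1  0.1  8.2] t 9.08 tcp [0.5641 0.1245 0.1576] F [ 0.1  0.4 -0.1] w 0.0472
```

```bash
python3 -m handwheel '[{"linear":[0.001,0.0035,0.02],"rot":[0,0,5],"gripper":0.45},{"linear":[0.001,0.0035,0.045],"rot":[0,0,8.2],"gripper":0.45},{"linear":[0.001,0.0035,0.07],"rot":[0,0,8.2],"gripper":0.45},{"linear":[0.001,0.0035,0.09],"rot":[0,0,8.2],"gripper":0.45},{"linear":[0.001,0.0035,0.098],"rot":[0,0,8.2],"gripper":0.45},{"linear":[0.001,0.0035,0.098],"rot":[0,0,8.2],"gripper":0.45}]'
python3 -c "
from h import *
go([.5676,.1252,.06],-9.8)"
```

```text
t: 9.58
tcp_pos: [0.5666, 0.1251, 0.0584]
tool_rot: [-0.0, 0.763, 0.646, -0.002]
wrist_force: [-0.2, -0.3, 0.8]
gripper_width: 0.047
finger_force: 0.0
lin mm [ 0.3  1.  -1.7] rot [-0.2  0.1  0.3] t 9.58 tcp [0.5666 0.1251 0.0584] F [-0.2 -0.3  0.8] w 0.047
```

```bash
python3 -m handwheel '[{"linear":[0,0,0],"rot":[0,0,0],"gripper":1},{"linear":[0,0,0],"rot":[0,0,0],"gripper":1},{"linear":[0,0,0],"rot":[0,0,0],"gripper":1},{"linear":[0,0,0],"rot":[0,0,0],"gripper":1},{"linear":[0,0,0],"rot":[0,0,0],"gripper":1}]' 30
```

```text
t: 10.0
tcp_pos: [0.5678, 0.1259, 0.0619]
tool_rot: [-0.001, 0.763, 0.646, 0.0]
wrist_force: [-5.2, -0.5, 4.8]
gripper_width: 0.0205
finger_force: 29.2
```

```bash
python3 -m handwheel '[{"linear":[0.0015,0,0],"rot":[0,0,0],"gripper":1},{"linear":[0.003,0,0],"rot":[0,0,0],"gripper":1},{"linear":[0.004,0,0],"rot":[0,0,0],"gripper":1},{"linear":[0.004,0,0],"rot":[0,0,0],"gripper":1}]'; python3 -m handwheel '[{"linear":[0.001,0,0],"rot":[0,0,0],"gripper":1},{"linear":[0.002,0,0],"rot":[0,0,0],"gripper":1},{"linear":[0.002,0,0],"rot":[0,0,0],"gripper":1}]'
```

```text
t: 10.33
tcp_pos: [0.5683, 0.1286, 0.0619]
tool_rot: [-0.0, 0.764, 0.645, -0.0]
wrist_force: [-7.0, -3.5, 5.8]
gripper_width: 0.0205
finger_force: 29.3
t: 10.58
tcp_pos: [0.5686, 0.1304, 0.0619]
tool_rot: [-0.0, 0.764, 0.645, -0.001]
wrist_force: [-6.7, -4.9, 5.5]
gripper_width: 0.0207
finger_force: 29.3
```

```bash
python3 -m handwheel '[{"linear":[0.001,0,0],"rot":[0,0,0],"gripper":1},{"linear":[0.002,0,0],"rot":[0,0,0],"gripper":1},{"linear":[0.002,0,0],"rot":[0,0,0],"gripper":1}]'; python3 -m handwheel '[{"linear":[0.0005,0,0],"rot":[0,0,0],"gripper":1},{"linear":[0.001,0,0],"rot":[0,0,0],"gripper":1},{"linear":[0.001,0,0],"rot":[0,0,0],"gripper":1}]'
```

```text
t: 10.83
tcp_pos: [0.569, 0.1321, 0.0619]
tool_rot: [-0.0, 0.764, 0.645, -0.001]
wrist_force: [-5.9, -5.8, 6.1]
gripper_width: 0.0211
finger_force: 29.3
t: 11.08
tcp_pos: [0.569, 0.1321, 0.0618]
tool_rot: [0.0, 0.764, 0.645, -0.001]
wrist_force: [-7.9, -8.2, 8.3]
gripper_width: 0.0205
finger_force: 29.4
```

Stopped after 6.2 mm of travel with the force rising, so the jaw is probably against the blade. Pushing on a little to confirm.

```bash
python3 -m handwheel '[{"linear":[0.001,0,0],"rot":[0,0,0],"gripper":1},{"linear":[0.002,0,0],"rot":[0,0,0],"gripper":1},{"linear":[0.002,0,0],"rot":[0,0,0],"gripper":1}]'; python3 -m handwheel '[{"linear":[0.001,0,0],"rot":[0,0,0],"gripper":1},{"linear":[0.002,0,0],"rot":[0,0,0],"gripper":1},{"linear":[0.002,0,0],"rot":[0,0,0],"gripper":1},{"linear":[0.002,0,0],"rot":[0,0,0],"gripper":1}]'
```

```text
t: 11.33
tcp_pos: [0.569, 0.1321, 0.0618]
tool_rot: [0.0, 0.765, 0.645, -0.002]
wrist_force: [-9.8, -13.0, 11.2]
gripper_width: 0.0206
finger_force: 29.6
t: 11.67
tcp_pos: [0.569, 0.1322, 0.0618]
tool_rot: [0.001, 0.765, 0.644, -0.003]
wrist_force: [-11.7, -19.0, 13.5]
gripper_width: 0.0205
finger_force: 29.8
```

```bash
python3 -m handwheel '[{"linear":[-0.003,0,0],"rot":[0,0,0],"gripper":1},{"linear":[-0.003,0,0],"rot":[0,0,0],"gripper":0.4},{"linear":[-0.003,0,0],"rot":[0,0,0],"gripper":0.4},{"linear":[-0.003,0,0],"rot":[0,0,0],"gripper":0.4},{"linear":[-0.003,0,0],"rot":[0,0,0],"gripper":0.4},{"linear":[-0.003,0,-0.04],"rot":[0,0,0],"gripper":0.4},{"linear":[-0.003,0,-0.08],"rot":[0,0,0],"gripper":0.4},{"linear":[-0.003,0,-0.1],"rot":[0,0,0],"gripper":0.4},{"linear":[-0.003,0,-0.1],"rot":[0,0,0],"gripper":0.4}]'
python3 - <<'E'
from h import *
np.set_printoptions(precision=4,suppress=True)
# gauge centre: anvil face -4mm
y=np.radians(80.2);ux=np.array([np.cos(y),np.sin(y)]);uy=np.array([-np.sin(y),np.cos(y)])
old=np.array([.5752,.1904])-.0037*uy   # gauge centre when released
o=np.array([.5744,.1648]);d=old-o
print('old in T',d@ux,d@uy)
new=o+ux*.028+uy*(d@uy);print('new',new)
go([*new,.16],-9.8)
c2=cam('scene','s3.png');print([(x['uv'],x['score']) for x in place_of('thick_gauge_grip','scene')[:2]],[(x['uv'],x['score']) for x in place_of('jaw_knob','scene')[:2]])
a=cv2.resize(c2['frame'][190:310,310:430,::-1],None,fx=5,fy=5,interpolation=cv2.INTER_CUBIC);cv2.imwrite('pics/s3c.png',a)
E
```

```text
t: 12.42
tcp_pos: [0.5727, 0.1363, 0.1659]
tool_rot: [0.001, 0.764, 0.646, 0.004]
wrist_force: [-1.0, 0.7, -0.0]
gripper_width: 0.0513
finger_force: 0.0
old in T 0.0253626098005102 -0.00013096314013641956
new [0.5793 0.1924]
lin mm [56.4 -2.9  6.2] rot [ 0.4 -0.3  0.2] t 12.42 tcp [0.5727 0.1363 0.1659] F [-1.   0.7 -0. ] w 0.0513
[([367.4, 229.2], 0.61)] [([390.7, 249.0], 0.85)]
```

View pics/s3c.png

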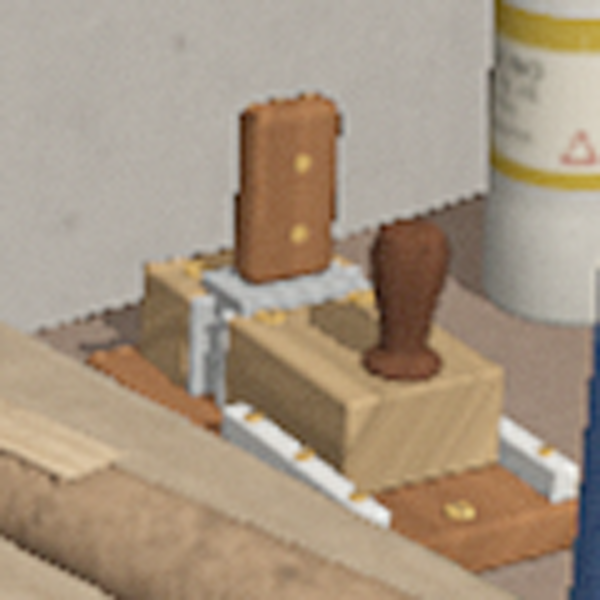

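The gauge is still upright and the jaw is up against the blade. The handle has moved to about (288,187) and the knob to (410,300). Now above the gauge with the fingers along the gap.

```bash
python3 -m handwheel '[{"linear":[0.03,-0.003,0],"rot":[0,0,0.2],"gripper":0.4},{"linear":[0.056,-0.003,0],"rot":[0,0,0.2],"gripper":0.4},{"linear":[0.056,-0.003,0],"rot":[0,0,0.2],"gripper":0.4},{"linear":[0.056,-0.003,0],"rot":[0,0,0.2],"gripper":0.4}]'
python3 -c "
from h import *
go([.5793,.1924,.0710],-9.8)"
```

```text
t: 12.9
tcp_pos: [0.5751, 0.1929, 0.1587]
tool_rot: [-0.0, 0.764, 0.645, -0.001]
wrist_force: [0.1, -0.7, 0.3]
gripper_width: 0.0512
finger_force: 0.0
lin mm [ 0.4  4.4 87.7] rot [-0.1  0.1  0.2] t 12.9 tcp [0.5751 0.1929 0.1587] F [ 0.1 -0.7  0.3] w 0.0512
```

```bash
python3 -m handwheel '[{"linear":[0,0.0045,0.02],"rot":[0,0,0],"gripper":0.4},{"linear":[0,0.0045,0.045],"rot":[0,0,0],"gripper":0.4},{"linear":[0,0.0045,0.07],"rot":[0,0,0],"gripper":0.4},{"linear":[0,0.0045,0.085],"rot":[0,0,0],"gripper":0.4},{"linear":[0,0.0045,0.0875],"rot":[0,0,0],"gripper":0.4},{"linear":[0,0.0045,0.0875],"rot":[0,0,0],"gripper":0.4}]'
python3 -c "
from h import *
go([.5793,.1924,.0710],-9.8)"
```

```text
t: 13.4
tcp_pos: [0.5797, 0.1889, 0.0717]
tool_rot: [-0.0, 0.765, 0.644, -0.002]
wrist_force: [0.5, -0.5, 0.4]
gripper_width: 0.0512
finger_force: 0.0
lin mm [ 3.4 -1.   0.7] rot [-0.1  0.1 -0.1] t 13.4 tcp [0.5797 0.1889 0.0717] F [ 0.5 -0.5  0.4] w 0.0512
```

```bash
python3 -m handwheel '[{"linear":[0.0034,-0.001,0.0007],"rot":[0,0,0],"gripper":0.4},{"linear":[0.0034,-0.001,0.0007],"rot":[0,0,0],"gripper":0.4},{"linear":[0.0034,-0.001,0.0007],"rot":[0,0,0],"gripper":0.4}]'
python3 -c "
from h import *
go([.5793,.1924,.0710],-9.8)"
```

```text
t: 13.65
tcp_pos: [0.5808, 0.1944, 0.0735]
tool_rot: [0.0, 0.765, 0.644, 0.001]
wrist_force: [-0.4, -0.6, -0.1]
gripper_width: 0.0512
finger_force: 0.0
lin mm [-2.2 -1.1  2.4] rot [ 0.1 -0.1  0. ] t 13.65 tcp [0.5808 0.1944 0.0735] F [-0.4 -0.6 -0.1] w 0.0512
```

```bash
python3 -m handwheel '[{"linear":[-0.001,-0.001,0.001],"rot":[0,0,0],"gripper":0.4},{"linear":[-0.002,-0.001,0.002],"rot":[0,0,0],"gripper":0.4},{"linear":[-0.002,-0.001,0.002],"rot":[0,0,0],"gripper":0.4},{"linear":[-0.002,-0.001,0.002],"rot":[0,0,0],"gripper":0.4}]'
python3 -c "
from h import *
go([.5793,.1924,.0710],-9.8)"
```

```text
t: 13.98
tcp_pos: [0.5788, 0.192, 0.0704]
tool_rot: [-0.0, 0.765, 0.644, 0.0]
wrist_force: [-0.2, 0.7, 0.0]
gripper_width: 0.0513
finger_force: 0.0
lin mm [ 0.5  0.4 -0.6] rot [ 0. -0. -0.] t 13.98 tcp [0.5788 0.192  0.0704] F [-0.2  0.7  0. ] w 0.0513
```

Well placed; closing.

```bash
python3 -m handwheel '[{"linear":[0,0,0],"rot":[0,0,0],"gripper":1},{"linear":[0,0,0],"rot":[0,0,0],"gripper":1},{"linear":[0,0,0],"rot":[0,0,0],"gripper":1},{"linear":[0,0,0],"rot":[0,0,0],"gripper":1}]' 30
```

```text
t: 14.32
tcp_pos: [0.5787, 0.1922, 0.0704]
tool_rot: [-0.0, 0.765, 0.644, -0.0]
wrist_force: [-2.5, -0.9, 3.9]
gripper_width: 0.0294
finger_force: 29.9
```

```bash
python3 -m handwheel '[{"linear":[0,0,0],"rot":[0,0,0],"gripper":1},{"linear":[0,0,0],"rot":[0,0,0],"gripper":1}]' 40
```

```text
t: 14.48
tcp_pos: [0.5787, 0.1921, 0.0704]
tool_rot: [-0.0, 0.765, 0.644, -0.0]
wrist_force: [-3.6, 0.2, 5.4]
gripper_width: 0.0293
finger_force: 39.3
```

```bash
python3 -m handwheel '[{"linear":[0,0,-0.003],"rot":[0,0,0],"gripper":1},{"linear":[0,0,-0.006],"rot":[0,0,0],"gripper":1},{"linear":[0,0,-0.009],"rot":[0,0,0],"gripper":1},{"linear":[0,0,-0.012],"rot":[0,0,0],"gripper":1},{"linear":[0,0,-0.012],"rot":[0,0,0],"gripper":1}]'
python3 -c "
from h import *
go([.5787,.1921,.1110],-9.8)"
```

```text
t: 14.9
tcp_pos: [0.5789, 0.1921, 0.0829]
tool_rot: [-0.0, 0.765, 0.644, 0.0]
wrist_force: [-2.7, 0.1, 0.4]
gripper_width: 0.0294
finger_force: 40.8
lin mm [ -0.   -0.2 -28.1] rot [-0. -0.  0.] t 14.9 tcp [0.5789 0.1921 0.0829] F [-2.7  0.1  0.4] w 0.0294
```

Straight with little force. Continuing out.

```bash
python3 -m handwheel '[{"linear":[0,0,-0.004],"rot":[0,0,0],"gripper":1},{"linear":[0,0,-0.008],"rot":[0,0,0],"gripper":1},{"linear":[0,0,-0.012],"rot":[0,0,0],"gripper":1},{"linear":[0,0,-0.016],"rot":[0,0,0],"gripper":1},{"linear":[0,0,-0.022],"rot":[0,0,0],"gripper":1},{"linear":[0,0,-0.04],"rot":[0,0,0],"gripper":1},{"linear":[0,0,-0.07],"rot":[0,0,0],"gripper":1},{"linear":[0,0,-0.1],"rot":[0,0,0],"gripper":1},{"linear":[0,0,-0.1],"rot":[0,0,0],"gripper":1}]'
python3 - <<'E'
from h import *
np.set_printoptions(precision=4,suppress=True)
# slot target for gauge centre = first-grasp location: TCP(.4431,.1192) minus 3.7mm along y ; fit centre (.4424,.1158)
go([.4427,.1157,.17],-85.4)
c2=cam('scene','s4.png');print([(x['uv'],x['score']) for x in place_of('jaw_knob','scene')[:2]])
a=cv2.resize(c2['frame'][190:310,310:430,::-1],None,fx=5,fy=5,interpolation=cv2.INTER_CUBIC);cv2.imwrite('pics/s4c.png',a)
E
```

```text
t: 15.65
tcp_pos: [0.582, 0.1923, 0.1889]
tool_rot: [0.001, 0.765, 0.644, 0.004]
wrist_force: [1.8, -0.6, 0.0]
gripper_width: 0.0294
finger_force: 40.5
lin mm [ -99.4 -124.3   17.6] rot [ 0.2 -0.5 75.6] t 15.65 tcp [0.582  0.1923 0.1889] F [ 1.8 -0.6  0. ] w 0.0294
[([392.4, 245.2], 0.6)]
```

View pics/s4c.png

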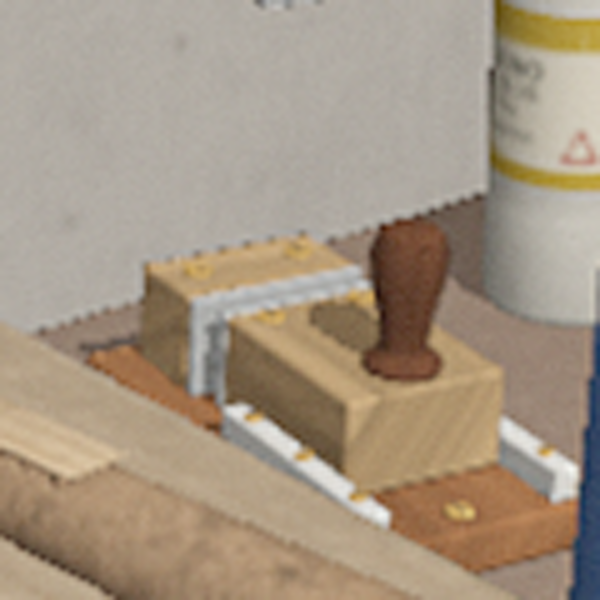

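The jaw has stayed put, with its knob still at about (410,300) and its corner at (500,375), and the gap is narrow and parallel. Now to the stand.

```bash
python3 -m handwheel '[{"linear":[-0.05,-0.06,0],"rot":[0,0,35],"gripper":1},{"linear":[-0.05,-0.06,0],"rot":[0,0,35],"gripper":1},{"linear":[-0.05,-0.06,0],"rot":[0,0,35],"gripper":1},{"linear":[-0.05,-0.06,0],"rot":[0,0,35],"gripper":1},{"linear":[-0.05,-0.06,0],"rot":[0,0,35],"gripper":1},{"linear":[-0.099,-0.124,0],"rot":[0,0,70],"gripper":1},{"linear":[-0.099,-0.124,0],"rot":[0,0,70],"gripper":1},{"linear":[-0.099,-0.124,0],"rot":[0,0,70],"gripper":1},{"linear":[-0.099,-0.124,0],"rot":[0,0,70],"gripper":1},{"linear":[-0.099,-0.124,0],"rot":[0,0,70],"gripper":1}]'
python3 -m handwheel '[{"linear":[0,0,0],"rot":[0,0,5],"gripper":1},{"linear":[0,0,0],"rot":[0,0,5],"gripper":1}]'
python3 -c "
from h import *
go([.4424,.1157,.1],-85.4)"
```

```text
t: 16.58
tcp_pos: [0.4387, 0.1155, 0.1818]
tool_rot: [-0.001, 0.996, 0.093, -0.0]
wrist_force: [0.2, 0.1, -1.5]
gripper_width: 0.0294
finger_force: 40.6
t: 16.75
tcp_pos: [0.4392, 0.1154, 0.1817]
tool_rot: [0.0, 0.999, 0.05, -0.001]
wrist_force: [0.7, 1.1, -0.8]
gripper_width: 0.0298
finger_force: 40.6
lin mm [ 3.3  0.  81.7] rot [0.  0.1 1.1] t 16.75 tcp [0.4392 0.1154 0.1817] F [ 0.7  1.1 -0.8] w 0.0298
```

```bash
python3 -m handwheel '[{"linear":[0.003,0,0.02],"rot":[0,0,1.1],"gripper":1},{"linear":[0.003,0,0.045],"rot":[0,0,1.1],"gripper":1},{"linear":[0.003,0,0.07],"rot":[0,0,1.1],"gripper":1},{"linear":[0.003,0,0.085],"rot":[0,0,1.1],"gripper":1},{"linear":[0.003,0,0.088],"rot":[0,0,1.1],"gripper":1},{"linear":[0.003,0,0.088],"rot":[0,0,1.1],"gripper":1}]'
python3 -c "
from h import *
go([.4424,.1157,.0584],-85.4)"
```

```text
t: 17.25
tcp_pos: [0.442, 0.1153, 0.0934]
tool_rot: [0.001, 0.999, 0.043, -0.001]
wrist_force: [0.2, -0.1, -0.2]
gripper_width: 0.0294
finger_force: 40.6
lin mm [ 0.5 -0.5 35. ] rot [0.1 0.1 0.4] t 17.25 tcp [0.442  0.1153 0.0934] F [ 0.2 -0.1 -0.2] w 0.0294
```

```bash
python3 -m handwheel '[{"linear":[0.0005,0,0.003],"rot":[0,0,0.4],"gripper":1},{"linear":[0.0005,0,0.006],"rot":[0,0,0.4],"gripper":1},{"linear":[0.0005,0,0.009],"rot":[0,0,0.4],"gripper":1},{"linear":[0.0005,0,0.012],"rot":[0,0,0.4],"gripper":1},{"linear":[0.0005,0,0.012],"rot":[0,0,0.4],"gripper":1}]'
python3 -c "
from h import *
go([.4424,.1157,.0584],-85.4)"
```

```text
t: 17.67
tcp_pos: [0.4433, 0.1161, 0.0822]
tool_rot: [-0.0, 0.999, 0.039, 0.0]
wrist_force: [-0.7, 0.2, -0.8]
gripper_width: 0.0295
finger_force: 40.8
lin mm [-1.   0.3 23.8] rot [-0.  -0.  -0.1] t 17.67 tcp [0.4433 0.1161 0.0822] F [-0.7  0.2 -0.8] w 0.0295
```

```bash
python3 -m handwheel '[{"linear":[-0.0005,0,0.003],"rot":[0,0,0],"gripper":1},{"linear":[-0.0005,0,0.006],"rot":[0,0,0],"gripper":1},{"linear":[-0.0005,0,0.009],"rot":[0,0,0],"gripper":1},{"linear":[-0.0005,0,0.012],"rot":[0,0,0],"gripper":1},{"linear":[-0.0005,0,0.012],"rot":[0,0,0],"gripper":1}]'
python3 -c "
from h import *
go([.4424,.1157,.0584],-85.4)"
```

```text
t: 18.08
tcp_pos: [0.4424, 0.1158, 0.0697]
tool_rot: [0.0, 0.999, 0.039, -0.0]
wrist_force: [-0.2, -0.5, -1.7]
gripper_width: 0.0294
finger_force: 40.7
lin mm [-0.   0.1 11.3] rot [ 0.   0.  -0.1] t 18.08 tcp [0.4424 0.1158 0.0697] F [-0.2 -0.5 -1.7] w 0.0294
```

```bash
python3 -m handwheel '[{"linear":[0,0,0.003],"rot":[0,0,0],"gripper":1},{"linear":[0,0,0.006],"rot":[0,0,0],"gripper":1},{"linear":[0,0,0.009],"rot":[0,0,0],"gripper":1},{"linear":[0,0,0.0105],"rot":[0,0,0],"gripper":1},{"linear":[0,0,0.0105],"rot":[0,0,0],"gripper":1}]'
python3 -m handwheel '[{"linear":[0,0,0.001],"rot":[0,0,0],"gripper":1},{"linear":[0,0,0.002],"rot":[0,0,0],"gripper":1},{"linear":[0,0,0.002],"rot":[0,0,0],"gripper":1}]'
```

```text
t: 18.5
tcp_pos: [0.4426, 0.1158, 0.0594]
tool_rot: [0.0, 0.999, 0.039, -0.0]
wrist_force: [-0.5, 0.4, -1.5]
gripper_width: 0.0299
finger_force: 40.7
t: 18.75
tcp_pos: [0.443, 0.116, 0.0584]
tool_rot: [-0.0, 0.999, 0.039, -0.0]
wrist_force: [-3.1, -0.6, 8.4]
gripper_width: 0.0293
finger_force: 41.5
```

Seated at 0.0584, exactly the starting height. Releasing and rising, then a final look.

```bash
python3 -m handwheel '[{"linear":[0,0,-0.001],"rot":[0,0,0],"gripper":0.4},{"linear":[0,0,-0.001],"rot":[0,0,0],"gripper":0.4},{"linear":[0,0,-0.001],"rot":[0,0,0],"gripper":0.4},{"linear":[0,0,-0.001],"rot":[0,0,0],"gripper":0.4},{"linear":[0,0,-0.03],"rot":[0,0,0],"gripper":0.4},{"linear":[0,0,-0.06],"rot":[0,0,0],"gripper":0.4},{"linear":[0,0,-0.1],"rot":[0,0,0],"gripper":0.4},{"linear":[0,0,-0.14],"rot":[0,0,0],"gripper":0.4},{"linear":[0,0,-0.16],"rot":[0,0,0],"gripper":0.4},{"linear":[0,0,-0.16],"rot":[0,0,0],"gripper":0.4}]'
python3 -c "
from h import *
go([.22,.5,.23],-85.4)"
```

```text
t: 19.58
tcp_pos: [0.4451, 0.1168, 0.2224]
tool_rot: [-0.002, 0.999, 0.039, 0.003]
wrist_force: [0.3, 0.6, -0.0]
gripper_width: 0.0513
finger_force: 0.0
lin mm [-194.5 -399.5   -7. ] rot [-0.3 -0.3 -0.1] t 19.58 tcp [0.4451 0.1168 0.2224] F [ 0.3  0.6 -0. ] w 0.0513
```

```bash
python3 -m handwheel '[{"linear":[-0.1,-0.3,0],"rot":[0,0,0],"gripper":0.4},{"linear":[-0.1,-0.3,0],"rot":[0,0,0],"gripper":0.4},{"linear":[-0.1,-0.3,0],"rot":[0,0,0],"gripper":0.4},{"linear":[-0.1,-0.3,0],"rot":[0,0,0],"gripper":0.4},{"linear":[-0.1,-0.3,0],"rot":[0,0,0],"gripper":0.4},{"linear":[-0.1,-0.3,0],"rot":[0,0,0],"gripper":0.4},{"linear":[-0.1,-0.3,0],"rot":[0,0,0],"gripper":0.4},{"linear":[-0.1,-0.3,0],"rot":[0,0,0],"gripper":0.4},{"linear":[-0.1,-0.3,0],"rot":[0,0,0],"gripper":0.4},{"linear":[-0.1,-0.3,0],"rot":[0,0,0],"gripper":0.4}]'
python3 - <<'E'
from h import *
c=cam('top');im=cv2.resize(c['frame'][140:310,250:400,::-1],None,fx=3.5,fy=3.5,interpolation=cv2.INTER_CUBIC);cv2.imwrite('pics/end.png',im)
for q in('thick_gauge_grip','thin_gauge_grip','jaw_knob'):print(q,[(x['uv'],x['score']) for x in place_of(q,'top')[:2]])
E
```

```text
t: 20.42
tcp_pos: [0.3187, 0.4081, 0.2167]
tool_rot: [0.001, 0.999, 0.04, -0.0]
wrist_force: [0.0, -1.3, 1.1]
gripper_width: 0.0515
finger_force: 0.0
thick_gauge_grip [([354.3, 260.8], 0.57)]
thin_gauge_grip [([301.1, 268.8], 0.66)]
jaw_knob [([342.2, 182.2], 0.81)]
```

View pics/end.png

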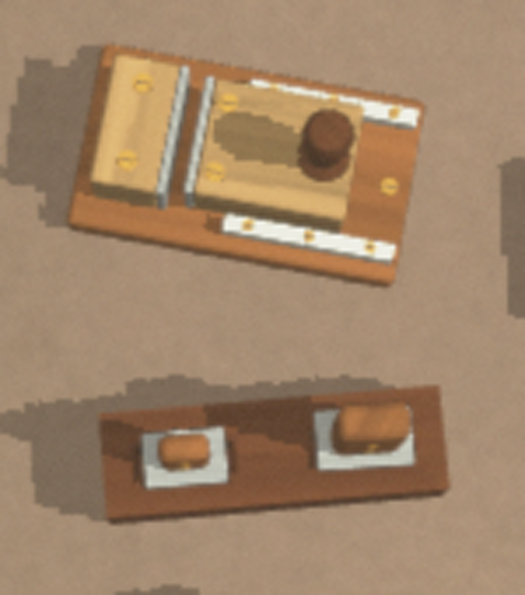

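The final view shows the thick gauge back in its slot with its plate flat at about (314–413, 409–468), and the thin gauge untouched at (185,455). The gap is about 18 crop pixels, roughly 8 mm, and the arm is clear.

```bash
python3 -c "
from cell import hand_in
print(hand_in())"
```

```text
the job is handed in; nothing more can be done
None
```

I handed the job in at about 20 s: the jaw gap measures roughly 8 mm in the last picture, the thick gauge is back in its slot at its starting height, the thin gauge was never touched, and the arm is clear; no verdict was returned.

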